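# Let out the telescoping stop rail by one hole

### The arm

A 7-joint arm with a two-finger parallel gripper is mounted at the origin on the work surface. World frame = base frame: x ahead of the robot, y to its left, z up, the work surface at z = 0. Lengths are in m, angles in rad, forces in N, time in s.
With the tool pointing down it reaches from about 0.4 to 0.85 m from the base axis. Payload 4.5 kg.
Tool frame: the origin (TCP) lies midway between the tips of the shut fingers; the grasp point (between the pads) lies 19 mm behind it; z points along the fingers, y is the direction in which the jaws open and shut (so a half turn about z gives the same grasp; the last joint's range is limited). The gripper opens to 88 mm and grips with 3 to 60 N. Pads are 18 mm wide; open, the fingers measure 123 mm over their backs; the gripper's body (75 mm by 187 mm) begins 45 mm behind the grasp point.
Start: joints at [1.186, 0.689, -0.195, 1.565, 0.157, 0.902, -0.215], TCP at [0.254, -0.571, 0.239] pointing down, gripper open.
Joint ranges: [-3.01, 3.01], [-0.46, 2.08], [-1.47, 1.51], [0.13, 2.56], [-1, 4.14], [0.04, 2.09], [-2.66, 2.66]. Speed limits (rad/s): [2.57, 2.57, 3.14, 3.14, 3.14, 3.14, 3.14].

### API

Orientations are given as a rotation vector (axis times angle).
In Python, from workcell import manip gives the robot as it stands.
- The arm moves only by the tool apply_moves, never from a script. Its argument "plan" is a list of rows, each an object of numbers: "dx", "dy", "dz": the shift along the tool's x, y, z in units of 0.25 m (1.0 is 0.25 m); "ax", "ay", "az": the turn, a rotation vector about the tool's x, y, z in units of 90 degrees (1.0 is 90 degrees). In form: [{"dx": .., "dy": .., "dz": .., "ax": .., "ay": .., "az": ..}, ...]. A call has 1 to 10 rows; each row is the pose to reach, as a shift and turn from the pose commanded when the call began, along the tool's axes at that moment; what a row does not reach only later rows make up. A row lasts 1/10 s, in which the tool goes at most 50 mm and 8.59 degrees, less where a joint would pass 70% of its speed; a pose out of reach is approached as far as the arm can. A call with a number of a shift or a turn outside -1 to 1 is refused whole. A call with a gripper value outside its range is refused whole. "jaw" is the opening, from 0 (shut) to 1 (fully open), set as the call begins (left out, the last holds). The fingers move at their own pace and stop on an object; "squeeze" is the grip in N (left out, the last holds). Time passes only in rows, so rows that repeat a pose let the fingers close. It gives the time, the measured TCP pose, the force and the opening at its end, in the units of the state.
- manip.get_obs(): the state, without advancing time (a new reading comes with each control period).
- manip.camera(name): name is "scene" or "top" or "wrist"; returns a dict with "pixels" (480x640x3 uint8, red, green, blue), "range_z" (480x640 float32, m along the optical axis (not along the pixel's ray), 0 where there is no reading), "fov_y" (degrees; the focal length in pixels is half the picture's height over the tangent of half this angle, whatever the lens; pixels are square), "cx", "cy" (the principal point, pixels), "world_from_camera" (4x4, takes a point from camera to world coordinates). Camera axes: x right, y down, z forward; pixel columns grow to the right and rows downward; lengths in m; the calibration is good to about 2 mm. The wrist camera is an equidistant fisheye: a pixel r from the principal point sees the ray r / f radians off the axis. A picture is of the moment at which its call begins.
- manip.job_done(): hands the job in, once; it reports no verdict.
The state is a dict: "clock": time; "joints": joint angles; "joint_velocities": joint speeds; "joint_efforts": joint torques, N m; "tool_pos": TCP position; "eef_rot": TCP orientation; "contact_force": force on the tool from outside, world axes, zero at the start; "moment": the same for the moment, N m; "opening": finger opening in m.
Only numpy, scipy, OpenCV 4.12 (cv2) and the standard library are available. Lean on these libraries where they do the work, as an engineer would, in place of code of your own. Each camera call takes 0.05 s, during which the arm holds its last target.

### The job

Lengthen the telescoping stop rail by one hole: press its spring button down, draw the tube outward, and let the button pop fully up in the next hole so that the tube is locked there, then let go. Never force it: do not drag the button hard against the edge of a hole, either before it is pressed clear or after it has popped up. Leave the other things on the bench where they are.

Things in the scene. Friction and masses are not known exactly. Their poses are not given: they have to be found in the camera images.
- rail: Telescoping stop rail: an aluminium channel 230 mm long, 44 mm wide on two steel feet (76 mm wide), fixed. Origin on the bench right under the centre of the first hole; z up, x along the rail towards the end where the tube comes out (the lengthening direction). The channel spans x = -90 to +140 mm. A slot 11.5 mm wide runs along its top from hole to hole.
- cover: Slotted top of the rail, 4 mm thick, its upper face 60 mm above the bench; origin and axes as the rail's. First hole, 18 mm long, at x = 0. A steel catch plate (79 mm long, 50 mm wide, 0.6 mm prouder) clamped over it has the next and only other hole, also 18 mm long, 42 to 62 mm beyond the first: where it was clamped is not measured, find it by feel or by looking.
- button_top (a point): Centre of the flat top of the button: an upright round black cap, 20 mm in diameter, 22 mm high, on a 10 mm stem that comes up through the slot; the tube carries it. At rest its top is 90 mm and its lower edge 68 mm above the bench (8 mm above the cover); fully pressed both are 7 mm lower.
- button (a joint): How far the button is pressed, m: 0 = fully up in a hole, 0.007 = fully down. Spring 5.5 N (up) to 9.5 N (down). Its 15 mm long square shoulder locks in the hole with 1.5 mm play each way; pressed 3.5 mm or more it slides under the cover, which then keeps it down until it comes to a hole, where the spring lifts it if nothing holds the cap.
- tube (a joint): How far the sliding tube (with button and stop) is drawn out, m: 0 = button centred in the first hole, grows along the rail's x; travel -0.030 to 0.080. It slides with about 2 N friction; the shoulder rubbing under the cover adds about 2 N.
- stop_face (a point): Centre of the rubber-faced upright stop plate (70 mm wide, 85 mm high) on the end of the tube, 226 mm along x from the button's axis, 56.5 mm above the bench.
- offcut: Loose square steel tube offcut, 90 x 30 x 30 mm, near the rail's far side. Origin: centre of its underside.
- disc: Loose reddish-brown flap grinding disc, 114 mm across, 12 mm thick, beyond the rail's rear end. Origin: centre of its underside.
- driver: Loose screwdriver, 200 mm long and 26 mm thick at the handle, lying on the robot's side of the rail, about 100 mm from its axis. Origin on the bench under its middle.
- can: Loose blue spray can, 66 mm across and 190 mm tall, standing behind the rail's rear end. Origin: centre of its underside.
- hammer: Loose hammer, 260 mm long, left on the bench, out of the way.
- spanner: Loose spanner, 180 mm long, right on the bench, out of the way.
- bearing: Loose steel ball-bearing ring, 42 mm across and 12 mm high, left on the bench.
- lockcyl: Loose brass lock cylinder, 60 mm long, 32 mm high, right on the bench.

How it is judged:
On the way, in this order (a step that is already met when the one before it is completed fails the run):
1. the button is pressed clear (at least 3.5 mm down) while the tube is still at the first hole (value of joint button above 0.0035 m and value of joint tube between -0.005 and 0.005 m), for 0.05 s.
2. the tube is drawn out by more than 12 mm with the button still down under the cover (value of joint button above 0.0025 m and value of joint tube above 0.012 m), for 0.05 s.
At the end, for the whole second after the job is handed in: The button stands fully up (pressed less than 1.5 mm) in the next hole, the tube drawn out between 35 and 70 mm and at rest, with nothing touching it (value of joint button below 0.0015 m and value of joint tube between 0.035 and 0.07 m and velocity of joint tube between -0.005 and 0.005 m/s).
It fails at once if the cover and catch plate are forced: more than 40 N on them (from the button's shoulder or the hand) (contact force between cover and anything else above 40 N).
It fails at once if a bystander is moved by more than 25 mm (distance of any of offcut, disc, driver, can, hammer, spanner, bearing, lockcyl from where it was at the start of the episode above 0.025 m).
It also fails if it takes over 35 s, if anything falls off the work surface, if the arm or the gripper's body presses on something with over 40 N, if the wrist force passes 120 N, or if a joint passes its speed limit or range.

## Working session

There is one attempt and no reset: what is moved stays moved. The work goes in short steps, Python scripts to look and compute and a tool call to move; the robot and the scene stay as the last step left them, time stands still between calls to the robot, and variables do not carry over. Pictures are saved under pics/ and viewed, and the job is handed in when it is done.

Besides the shell and the picture viewer there is one more tool, called after "Request:" as name(argument=value, ...), one argument or row to a line, values as JSON. apply_moves: Moves the arm, as the interface text tells. Shifts and turns lie within -1 to 1; 1 stands for 0.25 m of shift or 90 degrees of turn. Its arguments: {"type":"object","properties":{"plan":{"type":"array","items":{"type":"object","properties":{"dx":{"type":"number"},"dy":{"type":"number"},"dz":{"type":"number"},"ax":{"type":"number"},"ay":{"type":"number"},"az":{"type":"number"}}}},"jaw":{"type":"number"},"squeeze":{"type":"number"}},"required":["plan"]}

```bash
mkdir -p pics; cat > h.py <<'E'
import numpy as np, cv2
from workcell import manip
def snap(n,tag):
    c=manip.camera(n); cv2.imwrite(f'pics/{tag}.png',c['pixels'][:,:,::-1]); np.savez(f'pics/{tag}.npz',**c); return c
def f(c): return 240/np.tan(np.radians(float(c['fov_y']))/2)
def ray(c,u,v,z):
    F=f(c); T=np.array(c['world_from_camera']); d=T[:3,:3]@np.array([(u-c['cx'])/F,(v-c['cy'])/F,1]); o=T[:3,3]
    return o+d*(z-o[2])/d[2]
def proj(c,p):
    F=f(c); T=np.linalg.inv(np.array(c['world_from_camera'])); q=T[:3,:3]@np.array(p)+T[:3,3]
    return q[0]/q[2]*F+c['cx'],q[1]/q[2]*F+c['cy']
E
python3 - <<'E'
from h import *
for n in('scene','top','wrist'):
    c=snap(n,n+'0'); print(n,c['fov_y'],c['cx'],c['cy'],np.round(c['world_from_camera'],3).tolist())
o=manip.get_obs(); print(o)
E
```

```text
scene 49.509513837536794 309.14120785297246 238.89342336730437 [[0.695, 0.481, -0.535, 1.264], [0.719, -0.463, 0.519, -0.644], [0.002, -0.745, -0.667, 0.927], [0.0, 0.0, 0.0, 1.0]]
top 43.02028891893243 320.557930586569 241.89143868797228 [[-0.012, -0.986, 0.167, 0.33], [-1.0, 0.011, -0.005, -0.017], [0.003, -0.167, -0.986, 1.652], [0.0, 0.0, 0.0, 1.0]]
wrist 65.70646984690485 322.14749338357797 246.47892139907324 [[0.406, -0.874, -0.266, 0.322], [-0.914, -0.39, -0.116, -0.54], [-0.003, 0.29, -0.957, 0.384], [0.0, 0.0, 0.0, 1.0]]
{'clock': 0.15, 'joints': array([ 1.18582696,  0.68977149, -0.1945206 ,  1.56605575,  0.15730013,
        0.90250202, -0.2150872 ]), 'joint_velocities': array([-0.00040938, -0.00229963,  0.001092  , -0.00302662,  0.00107847,
       -0.00044179,  0.0005274 ]), 'joint_efforts': array([-1.47999810e-03, -5.27855086e+01, -1.26844961e+00, -1.53586704e+01,
       -5.24444750e-02,  3.87510183e-03,  1.07605663e-04]), 'tool_pos': array([ 0.25392652, -0.57059187,  0.23811963]), 'eef_rot': array([-3.07169050e+00, -6.52839364e-01,  5.98853551e-04]), 'contact_force': array([ 1.07044163, -1.17109607,  0.02534061]), 'moment': array([-0.00809182,  0.01538896,  0.00060187]), 'opening': 0.08822072156286248}
```

View pics/scene0.png

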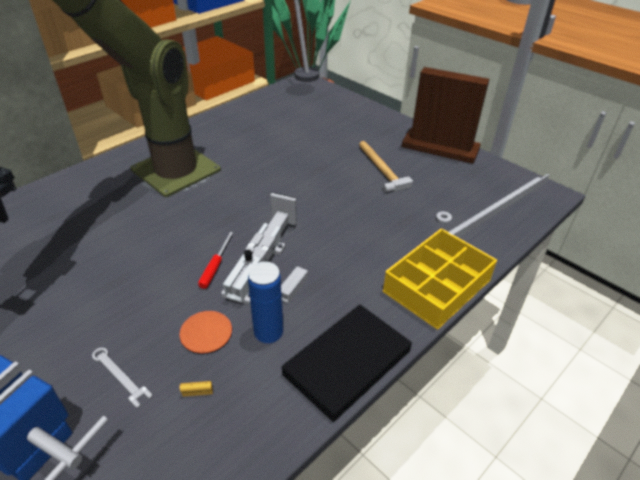

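View pics/top0.png

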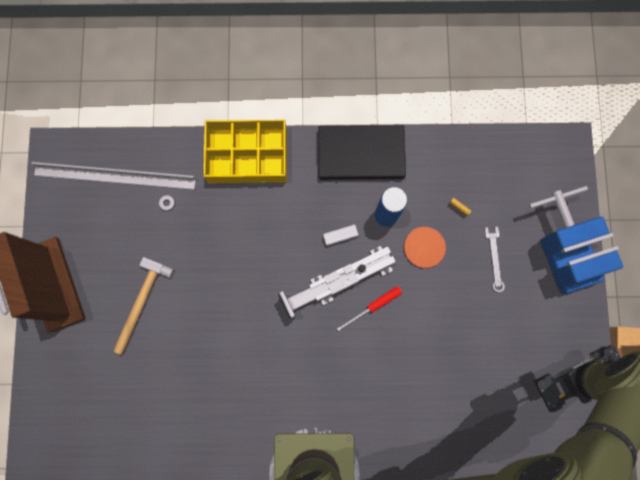

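```bash
python3 - <<'E'
import cv2
a=cv2.imread('pics/top0.png')[220:340,260:420]; cv2.imwrite('pics/top0z.png',cv2.resize(a,None,fx=5,fy=5,interpolation=cv2.INTER_CUBIC))
a=cv2.imread('pics/scene0.png')[180:320,190:330]; cv2.imwrite('pics/scene0z.png',cv2.resize(a,None,fx=4,fy=4,interpolation=cv2.INTER_CUBIC))
E
```

```text
(no output)
```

View pics/top0z.png

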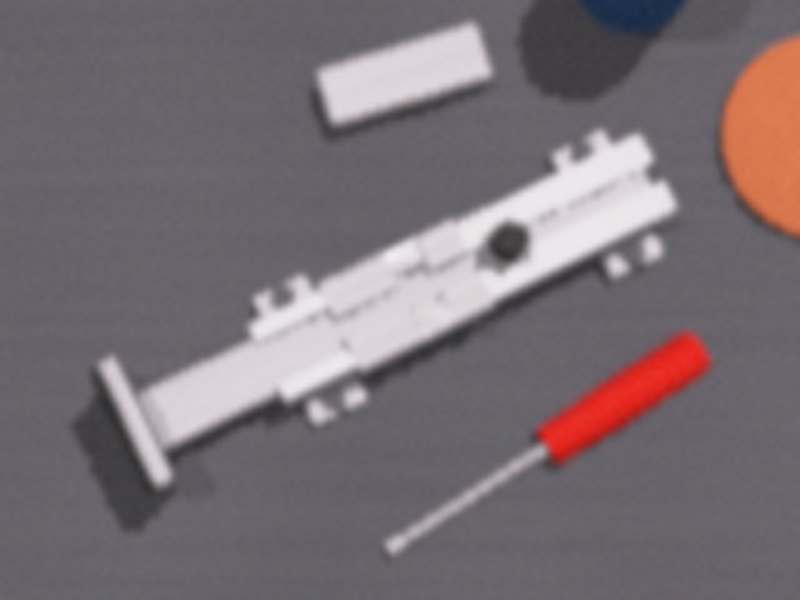

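View pics/scene0z.png

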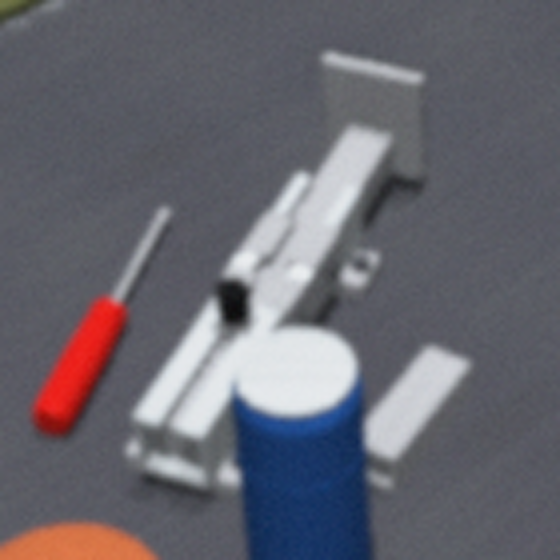

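```bash
python3 - <<'E'
from h import *
from scipy.spatial.transform import Rotation as R
c=dict(np.load('pics/top0.npz'))
im=c['pixels'].astype(int)
def blob(m,x0,y0,x1,y1):
    k=np.zeros(m.shape,bool);k[y0:y1,x0:x1]=m[y0:y1,x0:x1]
    n,l,s,ce=cv2.connectedComponentsWithStats(k.astype(np.uint8));i=1+np.argmax(s[1:,4]);return ce[i],s[i]
g=im.sum(2)
b,s=blob(g<240,352,258,372,278);print('button px',b,s)
B=ray(c,*b,0.083);print('B(z.083)',B, 'z.09', ray(c,*b,.09))
# rail axis: stop top edge midpoint; zoom coords (x/5+260,y/5+220)
Z=lambda x,y:(x/5+260-.4,y/5+220-.4)
S=ray(c,*[ (p+q)/2 for p,q in zip(Z(107,360),Z(160,482))],0.099);print('stop',S)
d=S-B;print('dist',np.hypot(*d[:2]),'ang',np.degrees(np.arctan2(d[1],d[0])))
# channel rear end edges
for p in [(640,135),(678,208),(462,222),(497,300),(320,285),(355,365)]: 
    q=ray(c,*Z(*p),.06);print(p,q.round(4))
w,s=blob((g>500),370,180,410,225);print('can top',ray(c,*w,.19))
o,s=blob((im[:,:,0]>150)&(im[:,:,1]<120),395,220,450,280);print('disc',ray(c,*o,.012))
print(R.from_rotvec(manip.get_obs()['eef_rot']).as_matrix().round(3))
E
```

```text
button px [361.06451613 268.35483871] [358 266   7   6  31]
B(z.083) [ 0.52417703 -0.1296046   0.083     ] z.09 [ 0.52330945 -0.12910429  0.09      ]
stop [0.43359298 0.06373667 0.099     ]
dist 0.21350952541422927 ang 115.10397862538689
(640, 135) [ 0.5843 -0.2029  0.06  ]
(678, 208) [ 0.545  -0.2218  0.06  ]
(462, 222) [ 0.5389 -0.1076  0.06  ]
(497, 300) [ 0.4974 -0.1252  0.06  ]
(320, 285) [ 0.5063 -0.0323  0.06  ]
(355, 365) [ 0.4641 -0.0501  0.06  ]
can top [ 0.68266968 -0.20742681  0.19      ]
disc [ 0.57690119 -0.31453028  0.012     ]
[[ 0.914  0.407 -0.001]
 [ 0.407 -0.914  0.001]
 [-0.    -0.001 -1.   ]]
```

Request:
apply_moves(
  plan=[
    {"dx":0.1,"dy":-0.07},
    {"dx":0.25,"dy":-0.175},
    {"dx":0.43,"dy":-0.3},
    {"dx":0.6,"dy":-0.42},
    {"dx":0.77,"dy":-0.54},
    {"dx":0.9,"dy":-0.63},
    {"dx":0.95,"dy":-0.665},
  ],
)

```text
validation failed for argument at $.pl...
```

Request:
apply_moves(
  plan=[
    {"dx":0.12,"dy":-0.1},
    {"dx":0.28,"dy":-0.23},
    {"dx":0.43,"dy":-0.34},
    {"dx":0.58,"dy":-0.44},
    {"dx":0.7,"dy":-0.53},
    {"dx":0.76,"dy":-0.58},
    {"dx":0.76,"dy":-0.58},
    {"dx":0.76,"dy":-0.58},
  ],
)

```text
validation failed for argument at $.pl...
```

```bash
python3 - <<'E'
from h import *
c=snap('wrist','w1'); o=manip.get_obs(); print(o['clock'],o['tool_pos'],o['eef_rot'],o['contact_force'])
E
```

```text
0.2 [ 0.25400561 -0.57066171  0.23823289] [-3.07191169e+00 -6.53016799e-01  4.94245808e-04] [-0.31134738 -0.93159091  0.29068201]
```

View pics/w1.png

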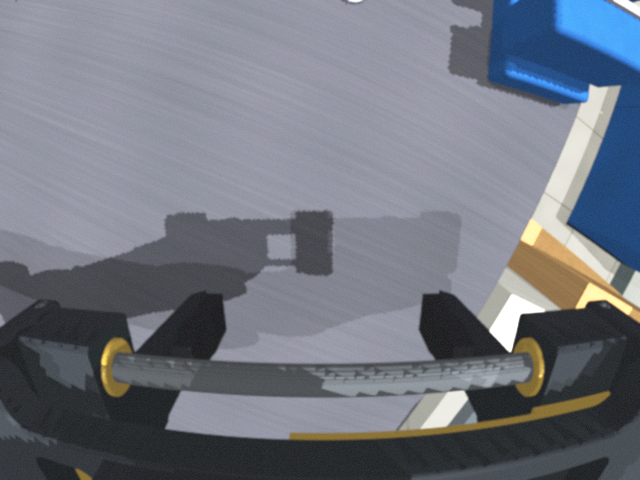

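The moves were refused whole, probably because the rows lacked keys, so I'll give all six.

Request:
apply_moves(
  plan=[
    {"dx":0.1,"dy":-0.07,"dz":0,"ax":0,"ay":0,"az":0},
    {"dx":0.25,"dy":-0.175,"dz":0,"ax":0,"ay":0,"az":0},
    {"dx":0.41,"dy":-0.28,"dz":0,"ax":0,"ay":0,"az":0},
    {"dx":0.57,"dy":-0.4,"dz":0,"ax":0,"ay":0,"az":0},
    {"dx":0.73,"dy":-0.51,"dz":0,"ax":0,"ay":0,"az":0},
    {"dx":0.88,"dy":-0.61,"dz":0,"ax":0,"ay":0,"az":0},
    {"dx":0.95,"dy":-0.66,"dz":0,"ax":0,"ay":0,"az":0},
  ],
)

```text
clock: 0.9
tool_pos: [0.4068, -0.3191, 0.2389]
eef_rot: [-3.069, -0.662, -0.003]
contact_force: [1.3, -0.2, 0.4]
opening: 0.088
```

Request:
apply_moves(
  plan=[
    {"dx":0.12,"dy":-0.1,"dz":0,"ax":0,"ay":0,"az":0},
    {"dx":0.28,"dy":-0.22,"dz":0,"ax":0,"ay":0,"az":0},
    {"dx":0.43,"dy":-0.33,"dz":0,"ax":0,"ay":0,"az":0},
    {"dx":0.58,"dy":-0.44,"dz":0,"ax":0,"ay":0,"az":0},
    {"dx":0.7,"dy":-0.53,"dz":0,"ax":0,"ay":0,"az":0},
    {"dx":0.75,"dy":-0.58,"dz":0,"ax":0,"ay":0,"az":0},
    {"dx":0.75,"dy":-0.58,"dz":0,"ax":0,"ay":0,"az":0},
    {"dx":0.75,"dy":-0.58,"dz":0,"ax":0,"ay":0,"az":0},
  ],
)

```text
clock: 1.7
tool_pos: [0.5158, -0.1159, 0.2386]
eef_rot: [3.072, 0.653, -0.002]
contact_force: [-0.4, -0.4, -1.2]
opening: 0.0879
```

```bash
python3 - <<'E'
from h import *
c=snap('wrist','w2'); o=manip.get_obs(); print(o['clock'],o['tool_pos'],o['eef_rot'],o['contact_force'])
E
```

```text
1.75 [ 0.51550692 -0.11675072  0.23858017] [ 3.07264619e+00  6.49602277e-01 -2.03105103e-03] [ 0.06858981 -0.70273776 -0.37667455]
```

View pics/w2.png

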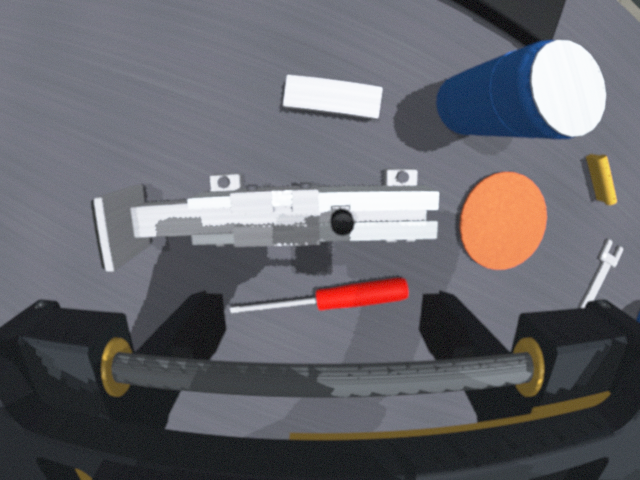

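```bash
cat >> h.py <<'E'
def wray(c,u,v,z):
    F=f(c); T=np.array(c['world_from_camera']); x,y=u-c['cx'],v-c['cy']; r=np.hypot(x,y); t=r/F
    d=T[:3,:3]@np.array([x/r*np.sin(t),y/r*np.sin(t),np.cos(t)]); o=T[:3,3]
    return o+d*(z-o[2])/d[2]
E
python3 - <<'E'
from h import *
a=cv2.imread('pics/w2.png')[160:280,280-200:460]; a=cv2.resize(a[:,100:360],None,fx=3,fy=3,interpolation=cv2.INTER_CUBIC)
cv2.imwrite('pics/w2z.png',a)
c=dict(np.load('pics/w2.npz'))
g=c['pixels'].astype(int).sum(2); m=np.zeros(g.shape,np.uint8); m[200:240,325:360]=(g<150)[200:240,325:360]
n,l,s,ce=cv2.connectedComponentsWithStats(m); print(s,ce)
i=1+np.argmax(s[1:,4]); print(ce[i], wray(c,*ce[i],.088))
E
```

```text
[[     0      0    640    480 306883]
 [   332    210     21     25    317]] [[319.47767064 239.51673439]
 [341.11671924 223.29968454]]
[341.11671924 223.29968454] [ 0.52630558 -0.12799158  0.088     ]
```

View pics/w2z.png

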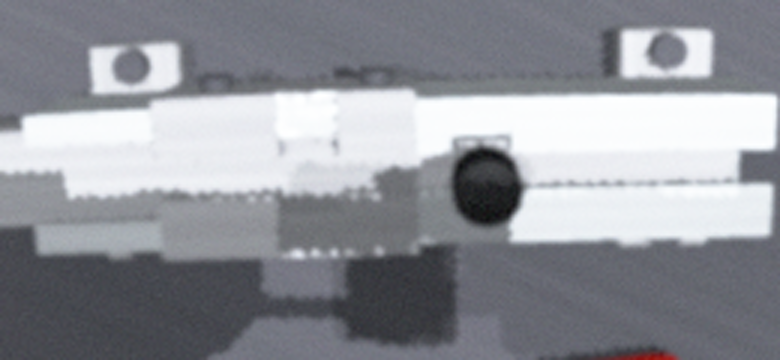

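```bash
python3 - <<'E'
from h import *
c=dict(np.load('pics/w2.npz'))
Z=lambda x,y:(x/3+180-.33,y/3+160-.33)
P=lambda x,y,z:wray(c,*Z(x,y),z)
a,b=P(24,115,.06),P(775,95,.06); a2,b2=P(35,255,.06),P(770,240,.06)
for p in(a,b,a2,b2):print(p)
print(np.degrees(np.arctan2(*(a-b)[1::-1])),np.degrees(np.arctan2(*(a2-b2)[1::-1])),np.hypot(*(a-b)[:2]))
mid=(a+a2)/2-(b+b2)/2; th=np.arctan2(mid[1],mid[0]);print('ang',np.degrees(th)); e=np.array([np.cos(th),np.sin(th)]); n=np.array([e[1],-e[0]])
ctr=(a+a2+b+b2)/4
but=P(487,183,.09)
for nm,p in dict(rear=(b+b2)/2,front=(a+a2)/2,but=but,holeN0=P(277,147,.0606),holeN1=P(338,147,.0606),h1a=P(455,143,.06),h1b=P(510,143,.06),platea=P(150,100,.0606),plateb=P(415,90,.0606)).items():
    q=p[:2]-but[:2]; print(nm,p.round(4),'along',q@e,'lat',q@n, 'latfromctr',(p[:2]-ctr[:2])@n)
E
```

```text
[0.48637818 0.00695344 0.06      ]
[ 0.58457557 -0.20013898  0.06      ]
[ 0.44518031 -0.01092772  0.06      ]
[ 0.54360155 -0.22033424  0.06      ]
115.36898932403496 115.17356515393118 0.22919423372494976
ang 115.27081300755208
rear [ 0.5641 -0.2102  0.06  ] along -0.08985274226482576 lat -0.003603090513596384 latfromctr -6.938893903907228e-17
front [ 0.4658 -0.002   0.06  ] along 0.14043525850562624 lat -0.003603090513596356 latfromctr -4.163336342344337e-17
but [ 0.529  -0.1274  0.09  ] along 0.0 lat 0.0 latfromctr 0.0036030905135963198
holeN0 [ 0.5083 -0.0701  0.0606] along 0.06074718741725676 lat 0.005752915148339137 latfromctr 0.009356005661935458
holeN1 [ 0.5155 -0.0868  0.0606] along 0.04252232194127546 lat 0.005202296940385601 latfromctr 0.008805387453981923
h1a [ 0.5305 -0.118   0.06  ] along 0.007875662815080026 lat 0.005436936227213947 latfromctr 0.009040026740810267
h1b [ 0.5372 -0.1329  0.06  ] along -0.008428615485141856 lat 0.0051229087104267546 latfromctr 0.008725999224023076
platea [ 0.5063 -0.0291  0.0606] along 0.09858107353368299 lat 0.021482023341460554 latfromctr 0.02508511385505687
plateb [ 0.5403 -0.1008  0.0606] along 0.019296061188528845 lat 0.021639972270157102 latfromctr 0.025243062783753423
```

Request:
apply_moves(
  plan=[
    {"dx":0.02,"dy":0.06,"dz":0.1,"ax":0,"ay":0,"az":-0.015},
    {"dx":0.021,"dy":0.06,"dz":0.25,"ax":0,"ay":0,"az":-0.015},
    {"dx":0.021,"dy":0.06,"dz":0.4,"ax":0,"ay":0,"az":-0.015},
    {"dx":0.021,"dy":0.06,"dz":0.49,"ax":0,"ay":0,"az":-0.015},
    {"dx":0.021,"dy":0.06,"dz":0.49,"ax":0,"ay":0,"az":-0.015},
    {"dx":0.021,"dy":0.06,"dz":0.49,"ax":0,"ay":0,"az":-0.015},
    {"dx":0.021,"dy":0.06,"dz":0.49,"ax":0,"ay":0,"az":-0.015},
  ],
  jaw=0.5,
  squeeze=20,
)

```text
clock: 2.45
tool_pos: [0.5281, -0.1276, 0.1177]
eef_rot: [3.064, 0.687, 0.004]
contact_force: [0.4, -0.6, -0.0]
opening: 0.0442
```

```bash
python3 - <<'E'
from h import *
c=snap('wrist','w3'); o=manip.get_obs(); print(o['clock'],o['tool_pos'],o['eef_rot'],o['contact_force'],o['opening'])
t=np.array([0.5265,-0.1284]); r=np.array(o['eef_rot']);a=2*np.arctan2(r[1],r[0]);x=np.array([np.cos(a),np.sin(a)]);y=np.array([np.sin(a),-np.cos(a)])
d=t-o['tool_pos'][:2];print('need tool x,y mm',d@x*1e3,d@y*1e3,'rail ang',np.degrees(a)+90)
E
```

```text
2.5 [ 0.52817608 -0.1273668   0.11777062] [3.06405161 0.68725805 0.00412693] [0.00210272 0.48295915 0.10663994] 0.044070230900906004
need tool x,y mm -1.9567968073797621 0.21835640319062732 rail ang 115.28409606054947
```

View pics/w3.png

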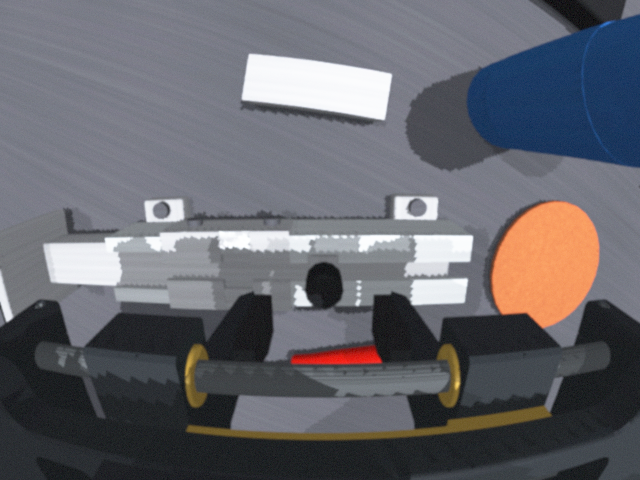

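```bash
python3 - <<'E'
from h import *
c=dict(np.load('pics/w3.npz'))
a=c['pixels'][240:340,260:400,::-1]; cv2.imwrite('pics/w3z.png',cv2.resize(a,None,fx=5,fy=5,interpolation=cv2.INTER_CUBIC))
th=np.radians(115.27);e=np.array([np.cos(th),np.sin(th)]);n=np.array([e[1],-e[0]])
for q in [(324,283),(322,243),(322,250),(322,303)]:
  p=wray(c,*q,.09 if q[1]==283 else .06);print(q,p.round(4))
for _ in range(3):
  o=manip.get_obs();print(o['tool_pos'],o['clock'])
E
```

```text
(324, 283) [ 0.5311 -0.1271  0.09  ]
(322, 243) [ 0.5418 -0.121   0.06  ]
(322, 250) [ 0.5381 -0.1227  0.06  ]
(322, 303) [ 0.5077 -0.1371  0.06  ]
[ 0.52817608 -0.1273668   0.11777062] 2.5
[ 0.52817608 -0.1273668   0.11777062] 2.5
[ 0.52817608 -0.1273668   0.11777062] 2.5
```

View pics/w3z.png

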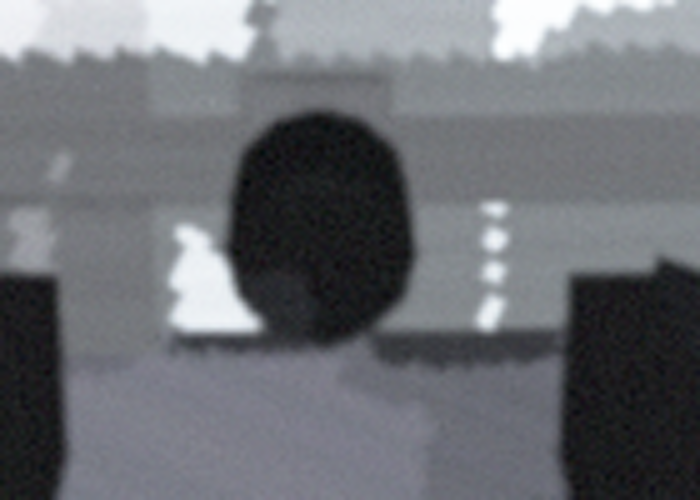

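```bash
python3 - <<'E'
from h import *
c=dict(np.load('pics/w3.npz'))
th=np.radians(115.27);e=np.array([np.cos(th),np.sin(th)]);n=np.array([e[1],-e[0]])
p=wray(c,324,308.5,.09)[:2];print('ctr from near edge',p+n*.01)
l=wray(c,306.3,290,.09)[:2];r=wray(c,342.3,290,.09)[:2];print(l,r,(l+r)/2,np.hypot(*(l-r)))
p=wray(c,324,262,.068)[:2];print('from lower far edge',p-n*.01)
E
```

```text
ctr from near edge [ 0.52718606 -0.12897656]
[ 0.52379214 -0.12060527] [ 0.53158955 -0.13718257] [ 0.52769084 -0.12889392] 0.018319567320672973
from lower far edge [ 0.5253957  -0.12993366]
```

Request:
apply_moves(
  plan=[
    {"dx":-0.008,"dy":0.003,"dz":0.06,"ax":0,"ay":0,"az":0},
    {"dx":-0.008,"dy":0.003,"dz":0.13,"ax":0,"ay":0,"az":0},
    {"dx":-0.008,"dy":0.003,"dz":0.17,"ax":0,"ay":0,"az":0},
    {"dx":-0.008,"dy":0.003,"dz":0.175,"ax":0,"ay":0,"az":0},
    {"dx":-0.008,"dy":0.003,"dz":0.175,"ax":0,"ay":0,"az":0},
    {"dx":-0.008,"dy":0.003,"dz":0.175,"ax":0,"ay":0,"az":0},
  ],
)

```text
clock: 3.1
tool_pos: [0.5264, -0.1282, 0.0733]
eef_rot: [3.064, 0.689, 0.002]
contact_force: [1.4, 0.5, -0.7]
opening: 0.0443
```

Request:
apply_moves(
  plan=[
    {"dx":0,"dy":0,"dz":0,"ax":0,"ay":0,"az":0},
    {"dx":0,"dy":0,"dz":0,"ax":0,"ay":0,"az":0},
    {"dx":0,"dy":0,"dz":0,"ax":0,"ay":0,"az":0},
    {"dx":0,"dy":0,"dz":0,"ax":0,"ay":0,"az":0},
    {"dx":0,"dy":0,"dz":0,"ax":0,"ay":0,"az":0},
  ],
  jaw=0.15,
  squeeze=22,
)

```text
clock: 3.6
tool_pos: [0.5261, -0.1284, 0.0727]
eef_rot: [3.065, 0.689, 0.001]
contact_force: [-0.0, -0.7, 3.0]
opening: 0.0194
```

Request:
apply_moves(
  plan=[
    {"dx":0,"dy":0,"dz":0.008,"ax":0,"ay":0,"az":0},
    {"dx":0,"dy":0,"dz":0.016,"ax":0,"ay":0,"az":0},
    {"dx":0,"dy":0,"dz":0.023,"ax":0,"ay":0,"az":0},
    {"dx":0,"dy":0,"dz":0.023,"ax":0,"ay":0,"az":0},
    {"dx":0,"dy":0,"dz":0.023,"ax":0,"ay":0,"az":0},
  ],
)

```text
clock: 4.1
tool_pos: [0.5262, -0.1284, 0.0673]
eef_rot: [3.064, 0.689, 0.001]
contact_force: [-0.8, -0.0, 8.2]
opening: 0.0196
```

```bash
python3 - <<'E'
from h import *
c=snap('wrist','w4'); o=manip.get_obs(); print(o['clock'],o['tool_pos'],o['contact_force'],o['opening'])
a=c['pixels'][200:400,200:460,::-1]; cv2.imwrite('pics/w4z.png',cv2.resize(a,None,fx=3,fy=3))
E
```

```text
4.15 [ 0.52618507 -0.12839916  0.06737987] [-0.41238505 -1.44305883  8.02591492] 0.01916804874741697
```

View pics/w4z.png

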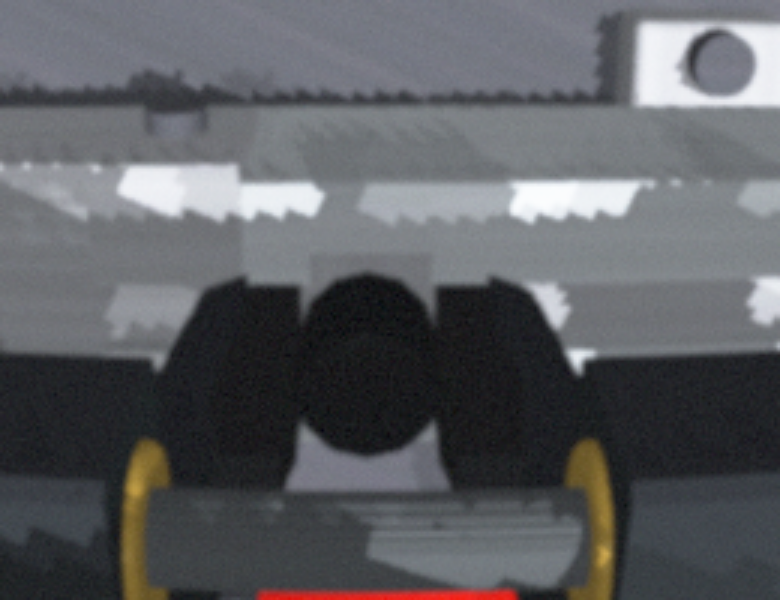

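Request:
apply_moves(
  plan=[
    {"dx":0,"dy":0,"dz":0.003,"ax":0,"ay":0,"az":0},
    {"dx":0,"dy":0,"dz":0.003,"ax":0,"ay":0,"az":0},
    {"dx":0,"dy":-0.006,"dz":0.003,"ax":0,"ay":0,"az":0},
    {"dx":0,"dy":-0.012,"dz":0.003,"ax":0,"ay":0,"az":0},
    {"dx":0,"dy":-0.018,"dz":0.003,"ax":0,"ay":0,"az":0},
  ],
)

```text
clock: 4.65
tool_pos: [0.5247, -0.1252, 0.0668]
eef_rot: [3.063, 0.687, 0.003]
contact_force: [-0.1, -2.7, 8.0]
opening: 0.0191
```

Moved 3.5 mm with only 2.7 N drag, so the shoulder is clear. I'll continue to about 30 mm.

Request:
apply_moves(
  plan=[
    {"dx":0,"dy":-0.01,"dz":0,"ax":0,"ay":0,"az":0},
    {"dx":0,"dy":-0.025,"dz":0,"ax":0,"ay":0,"az":0},
    {"dx":0,"dy":-0.04,"dz":0,"ax":0,"ay":0,"az":0},
    {"dx":0,"dy":-0.055,"dz":0,"ax":0,"ay":0,"az":0},
    {"dx":0,"dy":-0.07,"dz":0,"ax":0,"ay":0,"az":0},
    {"dx":0,"dy":-0.085,"dz":0,"ax":0,"ay":0,"az":0},
    {"dx":0,"dy":-0.1,"dz":0,"ax":0,"ay":0,"az":0},
    {"dx":0,"dy":-0.1,"dz":0,"ax":0,"ay":0,"az":0},
  ],
)

```text
clock: 5.45
tool_pos: [0.5135, -0.1017, 0.0667]
eef_rot: [3.064, 0.689, 0.001]
contact_force: [-1.3, -0.8, 8.7]
opening: 0.0191
```

```bash
python3 - <<'E'
from h import *
c=snap('wrist','w5'); o=manip.get_obs(); print(o['clock'],o['tool_pos'],o['contact_force'],o['opening'])
a=c['pixels'][200:400,200:460,::-1]; cv2.imwrite('pics/w5z.png',cv2.resize(a,None,fx=3,fy=3))
th=np.radians(115.27);e=np.array([np.cos(th),np.sin(th)]);print((o['tool_pos'][:2]-np.array([.5262,-.1284]))@e)
E
```

```text
5.5 [ 0.51346735 -0.10171674  0.06668689] [-1.12092506  0.10485819  8.9745031 ] 0.019327479606397763
0.029565206963796303
```

View pics/w5z.png

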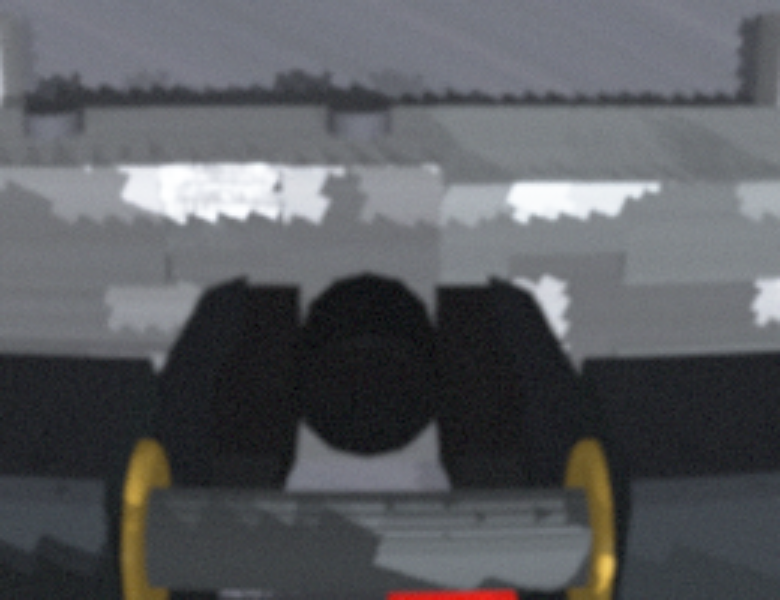

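```bash
python3 - <<'E'
from h import *
c=dict(np.load('pics/w5.npz'))
a=c['pixels'][245:310,230:420,::-1]; a=cv2.resize(a,None,fx=4,fy=4,interpolation=cv2.INTER_CUBIC)
g=cv2.createCLAHE(4,(4,4)).apply(cv2.cvtColor(a,cv2.COLOR_BGR2GRAY)); cv2.imwrite('pics/w5c.png',g)
E
```

```text
(no output)
```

View pics/w5c.png

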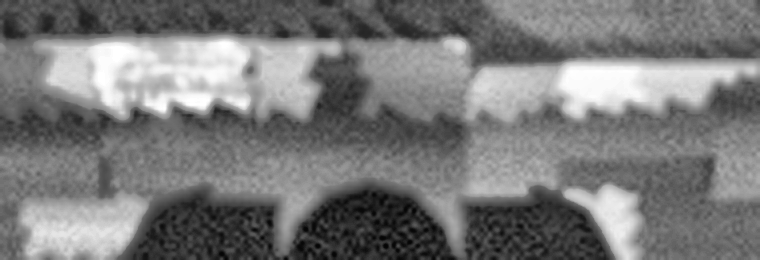

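```bash
python3 - <<'E'
from h import *
c=dict(np.load('pics/w5.npz'))
th=np.radians(115.27);e=np.array([np.cos(th),np.sin(th)])
A=lambda x,y,z:wray(c,x,y,z)[:2]@e
h1=[A(369.3,287,.06),A(408,287,.06)];o=np.mean(h1);print('h1 len',h1[0]-h1[1])
print('hole2 far edge',A(255.8,287,.0606)-o,' ctr',A(255.8,287,.0606)-o-.009,'catch plate rear edge',A(347,275,.0606)-o)
print('tcp',np.array([.51347,-.10172])@e-o)
c=dict(np.load('pics/w2.npz'));
E
```

```text
h1 len 0.017854175171653552
hole2 far edge 0.059836539192418214  ctr 0.05083653919241821 catch plate rear edge 0.01914833731198423
tcp 0.02991855509322089
```

Request:
apply_moves(
  plan=[
    {"dx":0,"dy":-0.01,"dz":0,"ax":0,"ay":0,"az":0},
    {"dx":0,"dy":-0.025,"dz":0,"ax":0,"ay":0,"az":0},
    {"dx":0,"dy":-0.04,"dz":0,"ax":0,"ay":0,"az":0},
    {"dx":0,"dy":-0.055,"dz":0,"ax":0,"ay":0,"az":0},
    {"dx":0,"dy":-0.07,"dz":0,"ax":0,"ay":0,"az":0},
    {"dx":0,"dy":-0.08,"dz":0,"ax":0,"ay":0,"az":0},
    {"dx":0,"dy":-0.085,"dz":0,"ax":0,"ay":0,"az":0},
    {"dx":0,"dy":-0.085,"dz":0,"ax":0,"ay":0,"az":0},
    {"dx":0,"dy":-0.085,"dz":0,"ax":0,"ay":0,"az":0},
  ],
)

```text
clock: 6.4
tool_pos: [0.5045, -0.0829, 0.0667]
eef_rot: [3.064, 0.688, 0.002]
contact_force: [-0.6, -1.8, 7.7]
opening: 0.0192
```

```bash
python3 - <<'E'
from h import *
c=snap('wrist','w6'); o=manip.get_obs(); print(o['clock'],o['tool_pos'],o['contact_force'],o['opening'])
th=np.radians(115.27);e=np.array([np.cos(th),np.sin(th)]);print((o['tool_pos'][:2]-np.array([.5262,-.1284]))@e)
a=c['pixels'][245:310,230:420,::-1]; a=cv2.resize(a,None,fx=4,fy=4,interpolation=cv2.INTER_CUBIC)
g=cv2.createCLAHE(4,(4,4)).apply(cv2.cvtColor(a,cv2.COLOR_BGR2GRAY)); cv2.imwrite('pics/w6c.png',g)
E
```

```text
6.45 [ 0.5044804  -0.08283607  0.06665372] [-0.27853228 -1.80424078  8.50104383] 0.019302916134533405
0.0504755080264445
```

View pics/w6c.png

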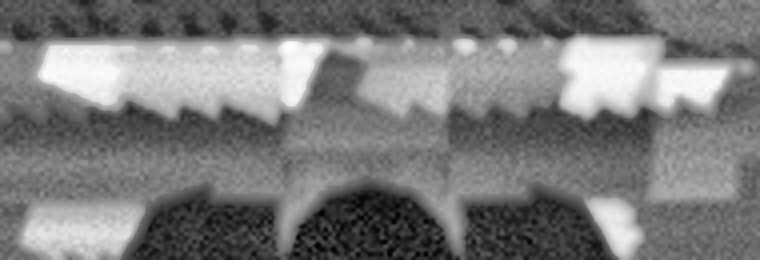

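Request:
apply_moves(
  plan=[
    {"dx":0,"dy":-0.001,"dz":0,"ax":0,"ay":0,"az":0},
    {"dx":0,"dy":-0.001,"dz":0,"ax":0,"ay":0,"az":0},
    {"dx":0,"dy":-0.001,"dz":0,"ax":0,"ay":0,"az":0},
    {"dx":0,"dy":-0.001,"dz":0,"ax":0,"ay":0,"az":0},
    {"dx":0,"dy":-0.001,"dz":0,"ax":0,"ay":0,"az":0},
  ],
  jaw=0.45,
)

```text
clock: 6.95
tool_pos: [0.5039, -0.0819, 0.0658]
eef_rot: [-3.065, -0.689, 0.001]
contact_force: [0.3, 0.4, -0.2]
opening: 0.0403
```

```bash
python3 - <<'E'
from h import *
c=snap('wrist','w7'); o=manip.get_obs(); print(o['clock'],o['tool_pos'],o['contact_force'],o['opening'])
a=c['pixels'][200:400,200:460,::-1]; cv2.imwrite('pics/w7z.png',cv2.resize(a,None,fx=3,fy=3))
E
```

```text
7.0 [ 0.50388774 -0.08191159  0.06585378] [ 0.42424859  0.49372682 -0.04439413] 0.039591122526083655
```

View pics/w7z.png

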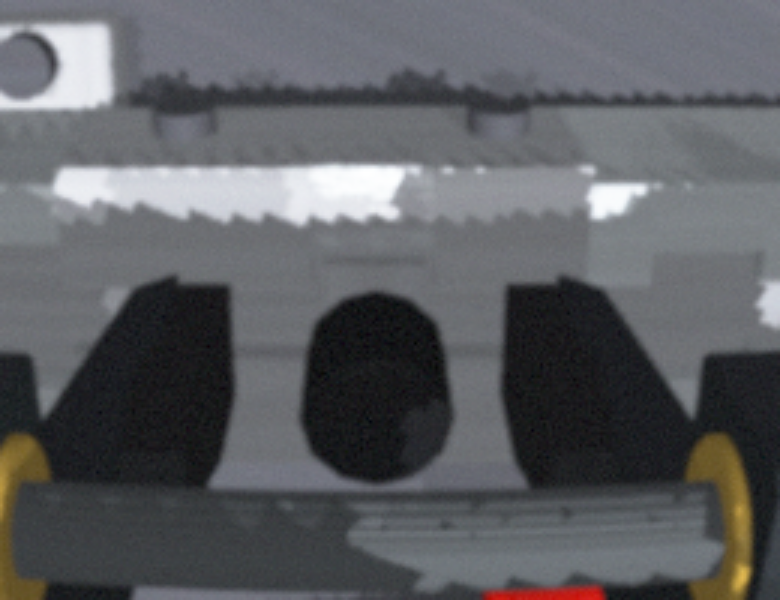

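Request:
apply_moves(
  plan=[
    {"dx":0,"dy":0,"dz":-0.04,"ax":0,"ay":0,"az":0},
    {"dx":0,"dy":0,"dz":-0.12,"ax":0,"ay":0,"az":0},
    {"dx":0,"dy":0,"dz":-0.25,"ax":0,"ay":0,"az":0},
    {"dx":0,"dy":0,"dz":-0.4,"ax":0,"ay":0,"az":0},
    {"dx":0,"dy":0,"dz":-0.5,"ax":0,"ay":0,"az":0},
    {"dx":0,"dy":0,"dz":-0.5,"ax":0,"ay":0,"az":0},
    {"dx":0,"dy":0,"dz":-0.5,"ax":0,"ay":0,"az":0},
  ],
)

```text
clock: 7.7
tool_pos: [0.504, -0.0821, 0.1916]
eef_rot: [3.065, 0.689, 0.002]
contact_force: [0.6, 0.4, -0.0]
opening: 0.0395
```

```bash
python3 - <<'E'
from h import *
def heights(c,F):
    T=np.array(c['world_from_camera']);v,u=np.mgrid[:480,:640];x,y=u-c['cx'],v-c['cy'];r=np.hypot(x,y)+1e-9;t=r/F;z=c['range_z']
    k=z*np.tan(t)/r
    P=np.stack([x*k,y*k,z],-1)@T[:3,:3].T+T[:3,3];return P
for tag in('w2','w3','w8'):
    c=snap('wrist','w8') if tag=='w8' else dict(np.load(f'pics/{tag}.npz'))
    P=heights(c,f(c)); th=np.radians(115.27);e=np.array([np.cos(th),np.sin(th)]);n=np.array([e[1],-e[0]])
    q=P[...,:2]-np.array([.5268,-.129]);al=q@e;la=q@n
    m=(P[...,2]>.078)&(P[...,2]<.1)&(abs(la)<.02)&(al>-.02)&(al<.08)&(c['range_z']>0)
    t=m&(P[...,2]>np.percentile(P[...,2][m],60)) if m.any() else m
    cov=(P[...,2]>.05)&(P[...,2]<.07)&(abs(la)<.02)&(abs(la)>.009)&(al>-.06)&(al<-.02)
    print(tag,m.sum(),'top z',np.percentile(P[...,2][m],[50,75,90]),'along',al[t].mean(),la[t].mean(),'cover z',np.median(P[...,2][cov]) if cov.any() else None)
o=manip.get_obs();print(o['clock'],o['tool_pos'],o['contact_force'])
a=cv2.imread('pics/w8.png')[150:300,150:410];cv2.imwrite('pics/w8z.png',cv2.resize(a,None,fx=3,fy=3,interpolation=cv2.INTER_CUBIC))
E
```

```text
w2 470 top z [0.08974424 0.09029056 0.09070345] along 0.0005516725294593067 0.00016260579473421585 cover z 0.05995183969582668
w3 1271 top z [0.08962087 0.09013692 0.09055301] along 5.297764878554549e-05 -2.9024198449747427e-05 cover z 0.05995606735690026
w8 667 top z [0.08970132 0.09030181 0.09072222] along 0.05133353882192449 8.222981327285755e-05 cover z 0.0598903199966796
7.75 [ 0.50341308 -0.08197904  0.19077443] [-0.58346254  0.07560225 -0.22213463]
```

View pics/w8z.png

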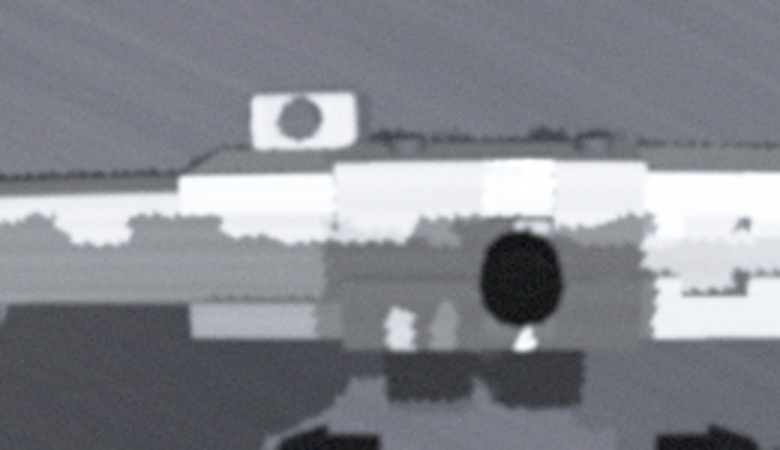

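The cap (zoomed picture at about 521,278) sits in the next hole. Its top is at 90 mm, the same as at rest in the first hole, and it is 51 mm along the rail. The hand is clear, so I'm handing in.

```bash
python3 -c "
from workcell import manip
print(manip.job_done())"
```

```text
the job is handed in; nothing more can be done
None
```

The rail is one hole longer, the button is fully up in the next hole, and the job is handed in. No verdict was reported.

**What I did:** I gripped the cap with the jaws along the rail at 22 N and pressed it about 6 mm down. I drew the tube out about 51 mm, with no more than about 3 N of side force in the readings. Opening the jaws let the button pop up in the catch-plate hole, and I lifted the hand clear.

**Last checks:**
- **Height:** the depth image from the wrist camera puts the cap top at about 90 mm, the same as at rest in the first hole, so the button is fully up.
- **Position:** the tube is drawn out about 51.3 mm. Two image estimates of the hole centre were 50.8 and 51.6 mm, within the 1.5 mm play.
- **Contact:** the hand is about 100 mm above the cap, and the contact force is near zero.

**Not checked:** I did not tug the tube to test the lock. I did not re-measure the bystanders either; the hand never came close to them. The first two move calls were refused because of incomplete rows and moved nothing.

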